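Thread the guide rod into the book press

TASK

Take the longest of the three loose steel rods out of the wooden stand and thread it, tapered nose down, through the empty upper bushing of the book press and on through the lower bushing beneath it, until the dark groove above the nose is fully out below the lower bushing but the nose does not touch the base plate. Nothing in the press will carry the rod, so finish while holding it still there, spanning both bushings, so that the retaining clip can be put on. Leave the other two rods in the stand and do not disturb anything else on the table.

Things in the scene. Friction and masses are not known exactly. Their poses are not given: they have to be found in the camera images.
- guide_rod: the guide rod: plain round steel rod, 14 mm in diameter, 180 mm long, the longest of the three; no head or collar. At the start it stands upright, nose down, in a socket of the stand, 135 mm of it free above the stand. Origin: centre of the nose's end; z runs up along the rod. The lowest 12 mm taper to 7 mm in diameter; a dark groove lies 12 to 15 mm from the end. About 0.2 kg. Grip it within the top 35 mm so that the fingers stay above the upper bushing.
- rod_groove (a point): point on the guide rod's axis at the groove's upper edge, 15 mm from the nose's end
- rod_top (a point): centre of the guide rod's plain top end, 180 mm from the nose's end
- upper_bushing (a point): centre of the flared top mouth of the empty upper brass bushing, on the tongue at one end of the press's crosshead (the other end has its rod already fitted). Vertical, 22 mm tall; the mouth, 28 mm wide, narrows over 8 mm to the 17 mm bore. Its underside is 22 mm below this point. This point is 137 mm above the table; z up
- lower_bushing (a point): centre of the underside of the lower bushing, the same kind of bushing (22 mm tall, flared mouth up), on the platen straight below the upper one, on the same vertical axis. Its height differs from run to run, 47 to 67 mm above the table; it stays where it is (the platen is stiff). z up
- press: small grey book press, fixed to the table. Origin: underside of its base, centre; z up, y along its length towards the empty bushings, 125 mm from the centre. Base plate 220 x 300 mm, its top 10 mm above the table, reaching under the bushings. The crosshead is 200 x 190 mm, its top 129 mm high; a T-handle, 138 mm long along the press's x, stands over its centre to 177 mm high
- stand: wooden rod stand, fixed: base 80 x 220 mm, block 60 x 200 mm, 55 mm high, with three sockets 45 mm deep (floor 10 mm above the table), 65 mm apart in a row along its y. Origin: underside, centre
- short_rod: the 130 mm long rod of the same diameter, standing in another socket of the stand; origin at its nose's end. To be left in its place
- stub_rod: the 95 mm long rod of the same diameter, standing in the third socket; origin at its nose's end. To be left in its place
- weight: brass weight, 60 mm wide, 62 mm high; bystander, origin at its underside
- paste_jar: jar with lid, 70 mm wide, 85 mm high; bystander, origin at its underside
- dust_brush: dusting brush lying on the table; bystander
- screwdriver: screwdriver lying on the table; bystander
- bone_folder: flat white bone folder, 150 x 25 x 6 mm, lying on the table; bystander
- loose_book: book, 130 x 190 x 30 mm, lying flat; bystander
- mug: white mug, 90 mm high; bystander

How it is judged:
By the outcome, as a careful person would: the job done as asked, in the order asked, and still so for the second after the job is handed in, while the arm keeps its last pose, push and grip.
It also fails if it takes over 40 s, if anything falls off the work surface, if the arm or the gripper's body presses on something with over 40 N, if the wrist force passes 120 N, or if a joint passes its speed limit or range.

ROBOT

A 6-joint arm with a two-finger parallel gripper is mounted at the origin on the work surface. World frame = base frame: x ahead of the robot, y to its left, z up, the work surface at z = 0. Lengths are in m, angles in rad, forces in N, time in s.
With the tool pointing down it reaches from about 0.3 to 0.95 m from the base axis. Payload 3.1 kg.
Tool frame: the origin (TCP) lies midway between the tips of the shut fingers; the grasp point (between the pads) lies 19 mm behind it; z points along the fingers, y is the direction in which the jaws open and shut (so a half turn about z gives the same grasp; the last joint's range is limited). The gripper opens to 85 mm and grips with 20 to 120 N. Pads are 22 mm wide; open, the fingers measure 114 mm over their backs; the gripper's body (76 mm by 85 mm) begins 54 mm behind the grasp point. The pads swing forward as they close: fully open they stand 13 mm farther back than shut.
Start: joints at [-1.276, 0.308, 1.634, -0, 1.2, -0.07], TCP at [0.223, -0.584, 0.231] pointing down, gripper open.
Joint ranges: [-3.06, 3.06], [-0.79, 1.96], [0.05, 2.63], [-1.19, 4.34], [0.05, 2.64], [-2.94, 2.94]. Speed limits (rad/s): [2.79, 2.79, 3.14, 3.14, 3.14, 3.14].

INTERFACE

Orientations are given as a rotation vector (axis times angle).
In Python, from station import bot gives the robot as it stands.
- The arm moves only by the tool arm_command, never from a script. Its argument "deltas" is a list of rows, each an object of numbers: "grip": the finger opening in mm, from 0 to 85.4; "dx", "dy", "dz": the shift along the tool's x, y, z in units of 30 mm (1.0 is 30 mm); "roll": the turn about the tool's z in units of 5 degrees (1.0 is 5 degrees). A call has 1 to 20 rows; each row shifts and turns the commanded pose from where the row before left it, along the tool's axes as they then stand; what a row does not reach is not made up. A row lasts 1/8 s, in which the tool goes at most 62.5 mm and 10.7 degrees, less where a joint would pass 70% of its speed; a pose out of reach is approached as far as the arm can. A call is refused whole if a number of a shift passes 1 or a number of a turn 1, either way. A call with a gripper value outside its range is refused whole. The fingers move at their own pace and stop on an object; the grip force is fixed at half the most. Time passes only in rows, so rows that do not move let the fingers close. It gives the time, the measured TCP pose, the force and the opening at its end, in the units of the state.
- bot.observe(): the state, without advancing time (a new reading comes with each control period).
- bot.get_image(name): name is "scene" or "top"; returns a dict with "color" (480x640x3 uint8, blue, green, red), "fx", "fy", "cx", "cy" (pixels), "world_to_cam" (4x4, takes a point from world to camera coordinates). Camera axes: x right, y up, looking along -z (the intrinsics and any distortion apply to the point x, -y, -z); pixel columns grow to the right and rows downward; lengths in m; the calibration is good to about 2 mm. A picture is of the moment at which its call begins. There is no depth.
- bot.finish_job(): hands the job in, once; it reports no verdict.
The state is a dict: "t": time; "joint_positions": joint angles; "dq": joint speeds; "joint_torque": joint torques, N m; "ee_pos": TCP position; "orientation": TCP orientation; "wrist_force": force on the tool from outside, world axes, zero at the start; "ft_torque": the same for the moment, N m; "grip_width": finger opening in m.
Only numpy, scipy, OpenCV 4.12 (cv2) and the standard library are available. Lean on these libraries where they do the work, as an engineer would, in place of code of your own. Each camera call takes 0.05 s, during which the arm holds its last target. There are 200 camera calls.

## Working session

There is one attempt and no reset: what is moved stays moved. The work goes in short steps, Python scripts to look and compute and a tool call to move; the robot and the scene stay as the last step left them, time stands still between calls to the robot, and variables do not carry over. Pictures are saved under pics/ and viewed, about 8 in all and at most 12, crops included, and the job is handed in when it is done.

Besides the shell and the picture viewer there is one more tool, called after "Call:" in YAML: its name, and indented under it one key for each argument. arm_command: Moves the arm, as the interface text tells. Its arguments: {"type":"object","properties":{"deltas":{"type":"array","items":{"type":"object","properties":{"grip":{"type":"number"},"dx":{"type":"number"},"dy":{"type":"number"},"dz":{"type":"number"},"roll":{"type":"number"}}}}},"required":["deltas"]}

```bash
mkdir -p pics; cat > h.py <<'E'
import numpy as np, cv2
from station import bot
def grab(n,tag):
    d=bot.get_image(n); cv2.imwrite(f'pics/{tag}.png',d['color']); return d
def ray(d,u,v):
    W=np.array(d['world_to_cam']); R=W[:3,:3]; o=-R.T@W[:3,3]
    r=R.T@np.array([(u-d['cx'])/d['fx'],-(v-d['cy'])/d['fy'],-1.]); return o,r/np.linalg.norm(r)
def onz(d,u,v,z):
    o,r=ray(d,u,v); return o+r*(z-o[2])/r[2]
def proj(d,p):
    W=np.array(d['world_to_cam']); c=W[:3,:3]@np.array(p)+W[:3,3]
    return d['cx']+d['fx']*c[0]/-c[2], d['cy']+d['fy']*-c[1]/-c[2]
def tri(d1,p1,d2,p2):
    o1,r1=ray(d1,*p1); o2,r2=ray(d2,*p2)
    A=np.stack([r1,-r2],1); s=np.linalg.lstsq(A,o2-o1,rcond=None)[0]
    a=o1+s[0]*r1;b=o2+s[1]*r2; return (a+b)/2, np.linalg.norm(a-b)
E
python3 - <<'E'
from h import *
for n in('scene','top'):
    d=grab(n,n+'0'); print(n,{k:v for k,v in d.items() if k not in('color','world_to_cam')}); o,_=ray(d,0,0); print(o)
s=bot.observe(); print({k:np.round(v,3) for k,v in s.items()})
E
```

```text
scene {'fx': 595.0861441324972, 'fy': 595.0861441324972, 'cx': 320.7338533275733, 'cy': 247.83210901196998}
[ 1.22750013 -0.3589549   1.16909331]
top {'fx': 521.193250380593, 'fy': 521.193250380593, 'cx': 322.71136680562574, 'cy': 238.19582666688197}
[0.45346215 0.07751179 1.31347755]
{'t': np.float64(0.1), 'joint_positions': array([-1.276,  0.309,  1.635, -0.   ,  1.2  , -0.07 ]), 'dq': array([-0.   , -0.002, -0.002, -0.002, -0.001, -0.001]), 'joint_torque': array([-0.0000e+00, -4.1641e+01, -2.7764e+01, -0.0000e+00,  4.0000e-03,
       -0.0000e+00]), 'ee_pos': array([ 0.223, -0.583,  0.23 ]), 'orientation': array([-3.087, -0.569,  0.   ]), 'wrist_force': array([ 0.683, -0.147,  0.035]), 'ft_torque': array([0.024, 0.015, 0.028]), 'grip_width': np.float64(0.085)}
```

View pics/scene0.png

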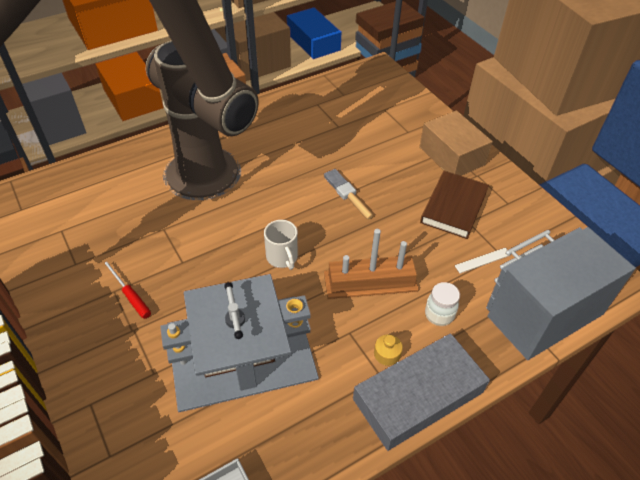

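View pics/top0.png

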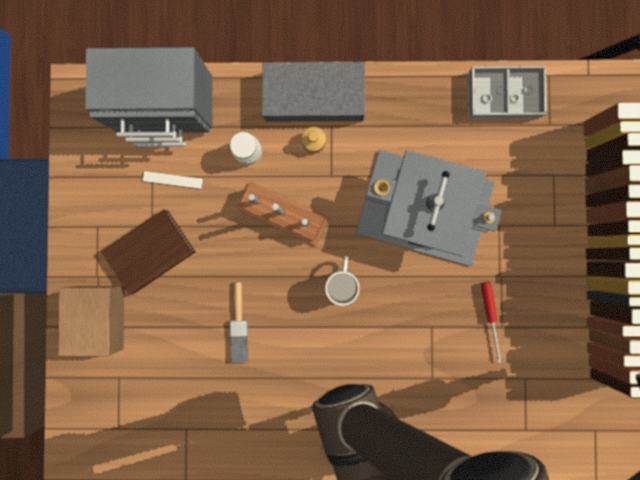

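The scene view shows the long rod in the middle socket (top about (376,232)) and the empty bushing at about (296,306). In the top view they are at (276,208) and (381,187). Next I'll zoom in on both.

```bash
python3 - <<'E'
from h import *
s=cv2.imread('pics/scene0.png');t=cv2.imread('pics/top0.png')
a=cv2.resize(s[220:320,270:420],None,fx=5,fy=5,interpolation=cv2.INTER_CUBIC)[:, :750]
b=cv2.resize(t[160:250,230:400],None,fx=4.4,fy=4.4,interpolation=cv2.INTER_CUBIC)
cv2.imwrite('pics/c1.png',cv2.resize(s[220:340,270:430],(800,600),interpolation=cv2.INTER_CUBIC))
cv2.imwrite('pics/c2.png',cv2.resize(t[150:270,230:390],(800,600),interpolation=cv2.INTER_CUBIC))
E
```

```text
(no output)
```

View pics/c1.png

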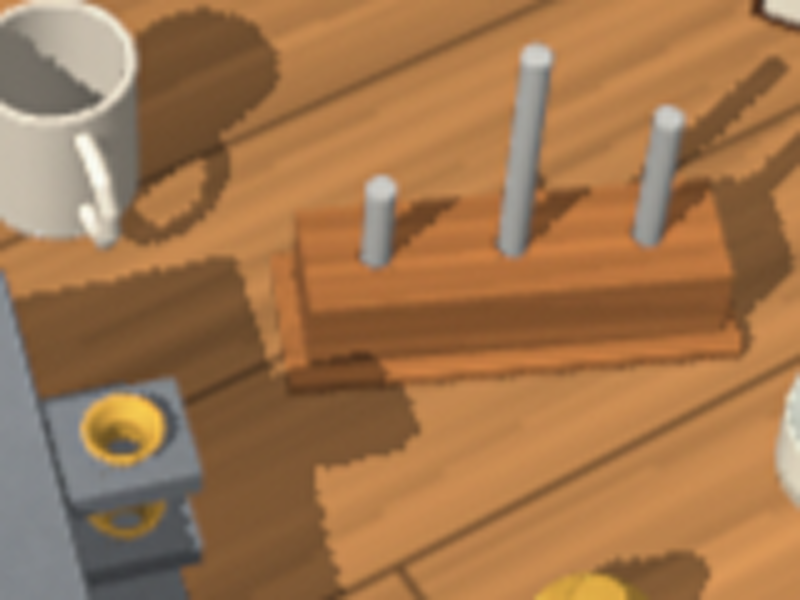

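View pics/c2.png

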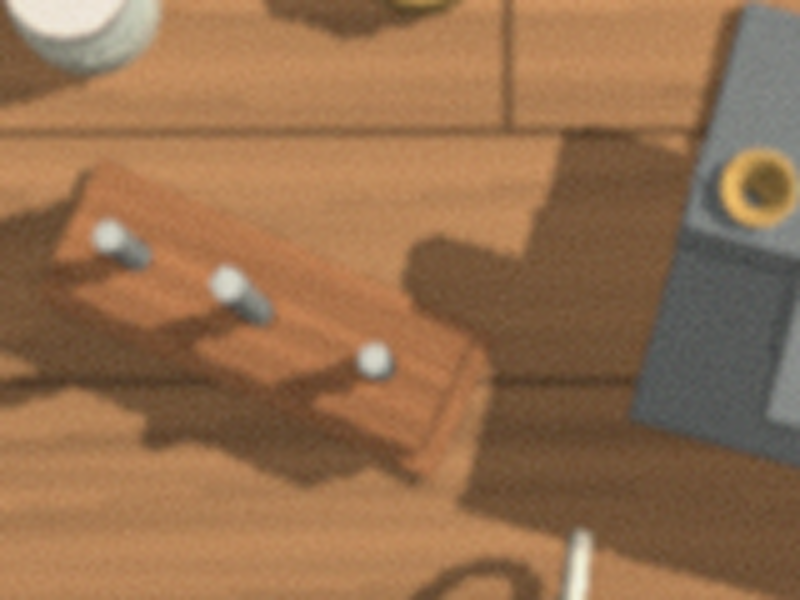

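c1 (5x, offset 270,220) shows the long rod's top at (537,56) and the upper mouth centre at (124,429). The lower mouth's ellipse has its bottom near y=537, so its centre is about (125,503). c2 (offset 230,150) shows the rod top at (228,286), the upper mouth at (759,188), and the short and stub rod tops at (109,238) and (375,360).

```bash
python3 - <<'E'
from h import *
from scipy.spatial.transform import Rotation as Ro
S=bot.get_image('scene');T=bot.get_image('top')
ps=lambda u,v:(270+(u+.5)/5-.5,220+(v+.5)/5-.5)
pt=lambda u,v:(230+(u+.5)/5-.5,150+(v+.5)/5-.5)
for n,a,b,z in(('rod',(537,56),(228,286),.19),('short',(669,118),(109,238),.14),('stub',(382,187),(375,360),.105),('ub',(124,429),(759,188),.137)):
    p,e=tri(S,ps(*a),T,pt(*b)); print(n,p.round(4),round(e,4),onz(S,*ps(*a),z).round(4),onz(T,*pt(*b),z).round(4))
# base of long rod at stand top z=.055
print('rodbase',onz(S,*ps(512,250),.055).round(4),onz(T,*pt(262,315),.055).round(4))
ub=tri(S,ps(124,429),T,pt(759,188))[0]
for z in np.arange(.065,.095,.005):
    u=proj(S,[ub[0],ub[1],z]); print(round(z,3),((np.array(u)-[270,220]+.5)*5-.5).round(1))
for v in(439,201),(486,217): print('handle/otherrod',onz(T,*v,.17).round(4))
print('mug top',onz(T,342,287,.09), 'handle ends',onz(T,445,175,.17),onz(T,431,228,.17))
s=bot.observe();print(Ro.from_rotvec(s['orientation']).as_matrix().round(3))
E
```

```text
rod [0.5613 0.198  0.1898] 0.0017 [0.5618 0.1987 0.19  ] [0.5608 0.1972 0.19  ]
short [0.5881 0.2573 0.1396] 0.0017 [0.5886 0.2579 0.14  ] [0.5876 0.2565 0.14  ]
stub [0.5347 0.1388 0.1064] 0.0024 [0.5343 0.1405 0.105 ] [0.5342 0.1378 0.105 ]
ub [ 0.6098 -0.0371  0.1371] 0.0014 [ 0.6101 -0.0365  0.137 ] [ 0.6094 -0.0377  0.137 ]
rodbase [0.5647 0.1967 0.055 ] [0.5595 0.1951 0.055 ]
0.065 [125.6 522.1]
0.07 [125.4 515.9]
0.075 [125.1 509.6]
0.08 [124.9 503.4]
0.085 [124.7 497.1]
0.09 [124.5 490.7]
handle/otherrod [ 0.5741 -0.1605  0.17  ]
handle/otherrod [ 0.5386 -0.2626  0.17  ]
mug top [0.38157407 0.05114445 0.09      ] handle ends [ 0.63138224 -0.17417292  0.17      ] [ 0.51489147 -0.14241361  0.17      ]
[[ 0.934  0.357 -0.   ]
 [ 0.357 -0.934  0.001]
 [ 0.    -0.001 -1.   ]]
```

The triangulated heights match the given ones to within 1.5 mm: 190, 140, 105 and 137 mm. The lower mouth is at about 80 mm, which puts its underside near 58 mm. Moving to above the rod.

Call:
arm_command:
  deltas:
    - {"dx": 0.5, "dy": -0.5, "grip": 60}
    - {"dx": 1, "dy": -1, "grip": 60}
    - {"dx": 1, "dy": -1, "grip": 60}
    - {"dx": 1, "dy": -1, "grip": 60}
    - {"dx": 1, "dy": -1, "grip": 60}
    - {"dx": 1, "dy": -1, "grip": 60}
    - {"dx": 1, "dy": -1, "grip": 60}
    - {"dx": 1, "dy": -1, "grip": 60}
    - {"dx": 1, "dy": -1, "grip": 60}
    - {"dx": 1, "dy": -1, "grip": 60}
    - {"dx": 1, "dy": -1, "grip": 60}
    - {"dx": 1, "dy": -1, "grip": 60}
    - {"dx": 1, "dy": -1, "grip": 60}
    - {"dx": 1, "dy": -1, "grip": 60}
    - {"dx": 1, "dy": -1, "grip": 60}
    - {"dx": 1, "dy": -1, "grip": 60}
    - {"dx": 1, "dy": -1, "grip": 60}
    - {"dx": 1, "dy": -1, "grip": 60}
    - {"dx": 0.8, "dy": -0.8, "grip": 60}
    - {"grip": 60}

```text
validation failed for argument at $.de...
```

```bash
cat >> h.py <<'E'
from scipy.spatial.transform import Rotation as Ro
def to(x,y,z):
    s=bot.observe(); M=Ro.from_rotvec(s['orientation']).as_matrix()
    print('t',round(float(s['t']),2),'tcp',np.round(s['ee_pos'],4),'units',(M.T@(np.array([x,y,z])-s['ee_pos'])/.03).round(3),'F',np.round(s['wrist_force'],1),'w',s['grip_width'],'zaxis',M[:,2].round(4))
E
python3 -c "from h import *; to(.5613,.198,.151)"
```

```text
t 0.2 tcp [ 0.2228 -0.5834  0.2305] units [ 19.833 -20.304   2.682] F [-0.2  1.  -0.1] w 0.08548189767844859 zaxis [-4.0e-04  1.4e-03 -1.0e+00]
```

The call was refused at validation and the message was cut off. I'll resend with every field filled in.

Call:
arm_command:
  deltas:
    - {"dx": 0.5, "dy": -0.5, "dz": 0.0, "roll": 0.0, "grip": 60.0}
    - {"dx": 0.9, "dy": -0.9, "dz": 0.0, "roll": 0.0, "grip": 60.0}

```text
t: 0.45
ee_pos: [0.2474, -0.5287, 0.231]
orientation: [-3.089, -0.567, -0.0]
wrist_force: [0.6, 0.5, -0.5]
grip_width: 0.06
```

Call:
arm_command:
  deltas:
    - {"dx": 0.95, "dy": -0.97, "dz": 0.0, "roll": 0.0, "grip": 60.0}
    - {"dx": 0.95, "dy": -0.97, "dz": 0.0, "roll": 0.0, "grip": 60.0}
    - {"dx": 0.95, "dy": -0.97, "dz": 0.0, "roll": 0.0, "grip": 60.0}
    - {"dx": 0.95, "dy": -0.97, "dz": 0.0, "roll": 0.0, "grip": 60.0}
    - {"dx": 0.95, "dy": -0.97, "dz": 0.0, "roll": 0.0, "grip": 60.0}
    - {"dx": 0.95, "dy": -0.97, "dz": 0.0, "roll": 0.0, "grip": 60.0}
    - {"dx": 0.95, "dy": -0.97, "dz": 0.0, "roll": 0.0, "grip": 60.0}
    - {"dx": 0.95, "dy": -0.97, "dz": 0.0, "roll": 0.0, "grip": 60.0}
    - {"dx": 0.95, "dy": -0.97, "dz": 0.0, "roll": 0.0, "grip": 60.0}
    - {"dx": 0.95, "dy": -0.97, "dz": 0.0, "roll": 0.0, "grip": 60.0}
    - {"dx": 0.95, "dy": -0.97, "dz": 0.0, "roll": 0.0, "grip": 60.0}
    - {"dx": 0.95, "dy": -0.97, "dz": 0.0, "roll": 0.0, "grip": 60.0}
    - {"dx": 0.95, "dy": -0.97, "dz": 0.0, "roll": 0.0, "grip": 60.0}
    - {"dx": 0.95, "dy": -0.97, "dz": 0.0, "roll": 0.0, "grip": 60.0}
    - {"dx": 0.95, "dy": -0.97, "dz": 0.0, "roll": 0.0, "grip": 60.0}
    - {"dx": 0.95, "dy": -0.97, "dz": 0.0, "roll": 0.0, "grip": 60.0}
    - {"dx": 0.95, "dy": -0.97, "dz": 0.0, "roll": 0.0, "grip": 60.0}
    - {"dx": 0.95, "dy": -0.97, "dz": 0.0, "roll": 0.0, "grip": 60.0}
    - {"dx": 0.7, "dy": -0.7, "dz": 0.0, "roll": 0.0, "grip": 60.0}
    - {"dx": 0.0, "dy": 0.0, "dz": 0.0, "roll": 0.0, "grip": 60.0}

```text
t: 2.95
ee_pos: [0.551, 0.1721, 0.2312]
orientation: [-3.088, -0.575, 0.001]
wrist_force: [-0.6, 0.3, 0.6]
grip_width: 0.0597
```

```bash
python3 -c "from h import *; to(.5613,.198,.151)"
```

```text
t 2.95 tcp [0.551  0.1721 0.2312] units [ 0.632 -0.679  2.672] F [-0.6  0.3  0.6] w 0.05970457282633028 zaxis [-4.e-04  5.e-04 -1.e+00]
```

Call:
arm_command:
  deltas:
    - {"dx": 0.63, "dy": -0.68, "dz": 0.0, "roll": 0.0, "grip": 60.0}
    - {"dx": 0.0, "dy": 0.0, "dz": 0.0, "roll": 0.0, "grip": 60.0}
    - {"dx": 0.0, "dy": 0.0, "dz": 0.0, "roll": 0.0, "grip": 60.0}

```text
t: 3.32
ee_pos: [0.561, 0.1946, 0.2311]
orientation: [3.089, 0.57, -0.002]
wrist_force: [0.4, 0.4, 0.0]
grip_width: 0.0597
```

```bash
python3 - <<'E'
from h import *
to(.5613,.198,.151)
d=grab('scene','s1'); cv2.imwrite('pics/s1c.png',cv2.resize(d['color'][160:310,290:490],(800,600),interpolation=cv2.INTER_CUBIC))
E
```

```text
t 3.33 tcp [0.561  0.1946 0.2311] units [ 0.052 -0.103  2.669] F [0.4 0.4 0. ] w 0.05970338665736511 zaxis [-0.0012 -0.001  -1.    ]
```

View pics/s1c.png

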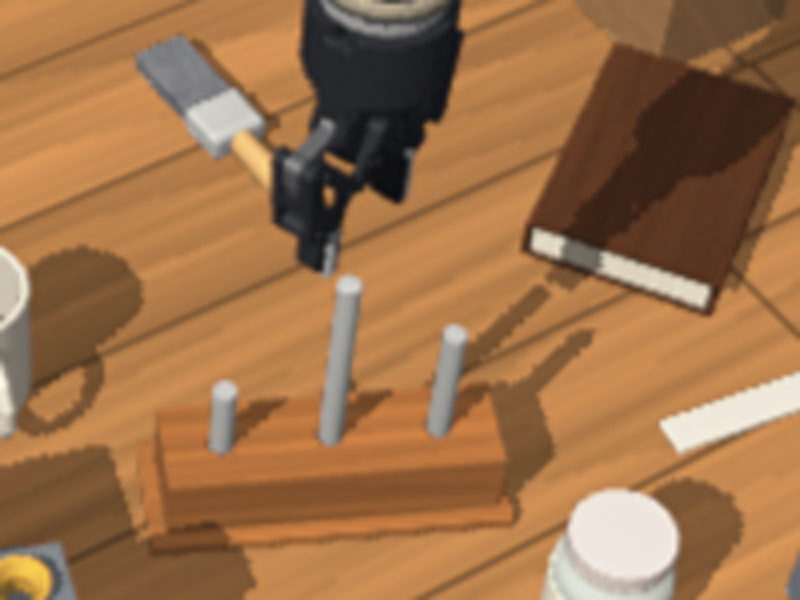

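The jaws are centred above the long rod, with one finger either side, and they clear the neighbouring rods. Descending and gripping.

Call:
arm_command:
  deltas:
    - {"dx": 0.05, "dy": -0.1, "dz": 0.4, "roll": 0.0, "grip": 60.0}
    - {"dx": 0.0, "dy": 0.0, "dz": 0.75, "roll": 0.0, "grip": 60.0}
    - {"dx": 0.0, "dy": 0.0, "dz": 0.75, "roll": 0.0, "grip": 60.0}
    - {"dx": 0.0, "dy": 0.0, "dz": 0.75, "roll": 0.0, "grip": 60.0}
    - {"dx": 0.0, "dy": 0.0, "dz": 0.0, "roll": 0.0, "grip": 60.0}
    - {"dx": 0.0, "dy": 0.0, "dz": 0.0, "roll": 0.0, "grip": 60.0}

```text
t: 4.12
ee_pos: [0.5627, 0.1988, 0.1521]
orientation: [-3.09, -0.569, -0.001]
wrist_force: [0.1, 0.6, 0.0]
grip_width: 0.06
```

Call:
arm_command:
  deltas:
    - {"dx": 0.0, "dy": 0.0, "dz": 0.0, "roll": 0.0, "grip": 30.0}
    - {"dx": 0.0, "dy": 0.0, "dz": 0.0, "roll": 0.0, "grip": 20.0}
    - {"dx": 0.0, "dy": 0.0, "dz": 0.0, "roll": 0.0, "grip": 5.0}
    - {"dx": 0.0, "dy": 0.0, "dz": 0.0, "roll": 0.0, "grip": 5.0}
    - {"dx": 0.0, "dy": 0.0, "dz": 0.0, "roll": 0.0, "grip": 5.0}
    - {"dx": 0.0, "dy": 0.0, "dz": 0.0, "roll": 0.0, "grip": 5.0}

```text
t: 4.88
ee_pos: [0.5631, 0.1992, 0.1527]
orientation: [-3.089, -0.57, -0.002]
wrist_force: [0.0, 0.3, 5.8]
grip_width: 0.0122
```

```bash
python3 -c "from h import *; to(.5613,.198,.151)"
```

```text
t 4.88 tcp [0.5631 0.1992 0.1527] units [-0.069  0.015  0.055] F [0.  0.3 5.8] w 0.012204566158366159 zaxis [ 1.5e-03  5.0e-04 -1.0e+00]
```

Gripped, with the opening at 12.2 mm and about 6 N of upward force from the socket floor. Lifting straight up.

Call:
arm_command:
  deltas:
    - {"dx": 0.0, "dy": 0.0, "dz": -0.2, "roll": 0.0, "grip": 5.0}
    - {"dx": 0.0, "dy": 0.0, "dz": -0.4, "roll": 0.0, "grip": 5.0}
    - {"dx": 0.0, "dy": 0.0, "dz": -0.6, "roll": 0.0, "grip": 5.0}
    - {"dx": 0.0, "dy": 0.0, "dz": -0.7, "roll": 0.0, "grip": 5.0}
    - {"dx": 0.0, "dy": 0.0, "dz": -0.7, "roll": 0.0, "grip": 5.0}
    - {"dx": 0.0, "dy": 0.0, "dz": -0.7, "roll": 0.0, "grip": 5.0}
    - {"dx": 0.0, "dy": 0.0, "dz": -0.7, "roll": 0.0, "grip": 5.0}
    - {"dx": 0.0, "dy": 0.0, "dz": -0.6, "roll": 0.0, "grip": 5.0}
    - {"dx": 0.0, "dy": 0.0, "dz": -0.4, "roll": 0.0, "grip": 5.0}
    - {"dx": 0.0, "dy": 0.0, "dz": 0.0, "roll": 0.0, "grip": 5.0}
    - {"dx": 0.0, "dy": 0.0, "dz": 0.0, "roll": 0.0, "grip": 5.0}

```text
t: 6.25
ee_pos: [0.5618, 0.1988, 0.3008]
orientation: [3.089, 0.57, -0.003]
wrist_force: [-0.1, 0.7, -2.9]
grip_width: 0.0128
```

```bash
python3 -c "from h import *; to(.6098,-.0371,.300)"
```

```text
t 6.25 tcp [0.5618 0.1988 0.3008] units [-1.31   7.915  0.029] F [-0.1  0.7 -2.9] w 0.01275137474167469 zaxis [-1.9e-03 -5.0e-04 -1.0e+00]
```

Call:
arm_command:
  deltas:
    - {"dx": -0.05, "dy": 0.3, "dz": 0.0, "roll": 0.0, "grip": 5.0}
    - {"dx": -0.1, "dy": 0.6, "dz": 0.0, "roll": 0.0, "grip": 5.0}
    - {"dx": -0.14, "dy": 0.85, "dz": 0.0, "roll": 0.0, "grip": 5.0}
    - {"dx": -0.14, "dy": 0.85, "dz": 0.0, "roll": 0.0, "grip": 5.0}
    - {"dx": -0.14, "dy": 0.85, "dz": 0.0, "roll": 0.0, "grip": 5.0}
    - {"dx": -0.14, "dy": 0.85, "dz": 0.0, "roll": 0.0, "grip": 5.0}
    - {"dx": -0.14, "dy": 0.85, "dz": 0.0, "roll": 0.0, "grip": 5.0}
    - {"dx": -0.14, "dy": 0.85, "dz": 0.0, "roll": 0.0, "grip": 5.0}
    - {"dx": -0.14, "dy": 0.8, "dz": 0.0, "roll": 0.0, "grip": 5.0}
    - {"dx": -0.1, "dy": 0.7, "dz": 0.0, "roll": 0.0, "grip": 5.0}
    - {"dx": -0.08, "dy": 0.41, "dz": 0.0, "roll": 0.0, "grip": 5.0}
    - {"dx": 0.0, "dy": 0.0, "dz": 0.0, "roll": 0.0, "grip": 5.0}
    - {"dx": 0.0, "dy": 0.0, "dz": 0.0, "roll": 0.0, "grip": 5.0}
    - {"dx": 0.0, "dy": 0.0, "dz": 0.0, "roll": 0.0, "grip": 5.0}

```text
t: 8.0
ee_pos: [0.6103, -0.0359, 0.3018]
orientation: [-3.089, -0.572, -0.0]
wrist_force: [0.0, 0.6, -2.2]
grip_width: 0.0126
```

```bash
python3 - <<'E'
from h import *
to(.6098,-.0371,.300)
d=grab('scene','s2'); cv2.imwrite('pics/s2c.png',cv2.resize(d['color'][210:330,225:385],(800,600),interpolation=cv2.INTER_CUBIC))
for z in(.147,.158,.17,.2,.25,.3): print(z,((np.array(proj(d,[.6098,-.0371,z]))-[225,210]+.5)*5).round(1))
E
```

```text
t 8.0 tcp [ 0.6103 -0.0359  0.3018] units [-0.029  0.032  0.06 ] F [ 0.   0.6 -2.2] w 0.012611125109978189 zaxis [-1.e-04  4.e-04 -1.e+00]
0.147 [347.4 466. ]
0.158 [346.9 450.9]
0.17 [346.3 434.1]
0.2 [344.7 391.1]
0.25 [342.1 315.6]
0.3 [339.2 234.8]
```

View pics/s2c.png

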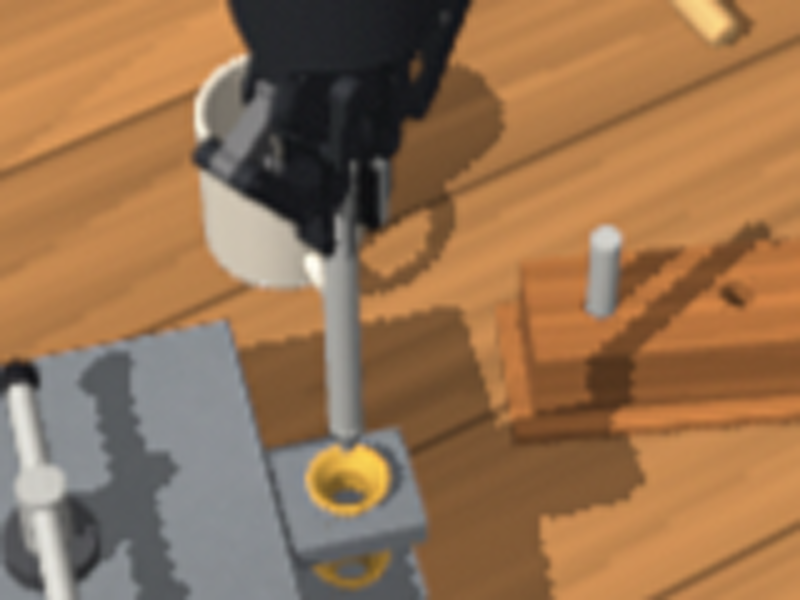

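The rod hangs over the mouth as predicted: the nose tip is at about (347,450) and I expected (347,451) for z=0.158. So there is no slip and no visible tilt. Descending into the upper bushing and watching the force.

Call:
arm_command:
  deltas:
    - {"dx": -0.03, "dy": 0.03, "dz": 0.2, "roll": 0.0, "grip": 5.0}
    - {"dx": 0.0, "dy": 0.0, "dz": 0.3, "roll": 0.0, "grip": 5.0}
    - {"dx": 0.0, "dy": 0.0, "dz": 0.3, "roll": 0.0, "grip": 5.0}
    - {"dx": 0.0, "dy": 0.0, "dz": 0.2, "roll": 0.0, "grip": 5.0}
    - {"dx": 0.0, "dy": 0.0, "dz": 0.2, "roll": 0.0, "grip": 5.0}
    - {"dx": 0.0, "dy": 0.0, "dz": 0.0, "roll": 0.0, "grip": 5.0}

```text
t: 8.8
ee_pos: [0.6094, -0.0379, 0.265]
orientation: [-3.089, -0.57, 0.002]
wrist_force: [-0.2, -0.3, -1.9]
grip_width: 0.0127
```

```bash
python3 -c "from h import *; to(.6098,-.0371,.168); print(bot.observe()['ft_torque'])"
```

```text
t 8.8 tcp [ 0.6094 -0.0379  0.265 ] units [ 0.026 -0.019  3.232] F [-0.2 -0.3 -1.9] w 0.012741747396493221 zaxis [-1.4e-03  2.0e-04 -1.0e+00]
[ 0.00383543  0.00729106 -0.02793585]
```

Call:
arm_command:
  deltas:
    - {"dx": 0.02, "dy": -0.02, "dz": 0.2, "roll": 0.0, "grip": 5.0}
    - {"dx": 0.0, "dy": 0.0, "dz": 0.2, "roll": 0.0, "grip": 5.0}
    - {"dx": 0.0, "dy": 0.0, "dz": 0.2, "roll": 0.0, "grip": 5.0}
    - {"dx": 0.0, "dy": 0.0, "dz": 0.2, "roll": 0.0, "grip": 5.0}
    - {"dx": 0.0, "dy": 0.0, "dz": 0.0, "roll": 0.0, "grip": 5.0}

```text
t: 9.43
ee_pos: [0.6097, -0.0371, 0.2408]
orientation: [-3.089, -0.57, 0.002]
wrist_force: [-0.8, 0.2, -2.0]
grip_width: 0.0123
```

```bash
python3 - <<'E'
from h import *
to(.6098,-.0371,.168); print(bot.observe()['ft_torque'])
d=grab('scene','s3'); cv2.imwrite('pics/s3c.png',cv2.resize(d['color'][230:350,225:385],(800,600),interpolation=cv2.INTER_CUBIC))
E
```

```text
t 9.43 tcp [ 0.6097 -0.0371  0.2408] units [0.004 0.004 2.428] F [-0.8  0.2 -2. ] w 0.012319586598330228 zaxis [-1.4e-03  3.0e-04 -1.0e+00]
[0.01859738 0.02680228 0.00017149]
```

View pics/s3c.png

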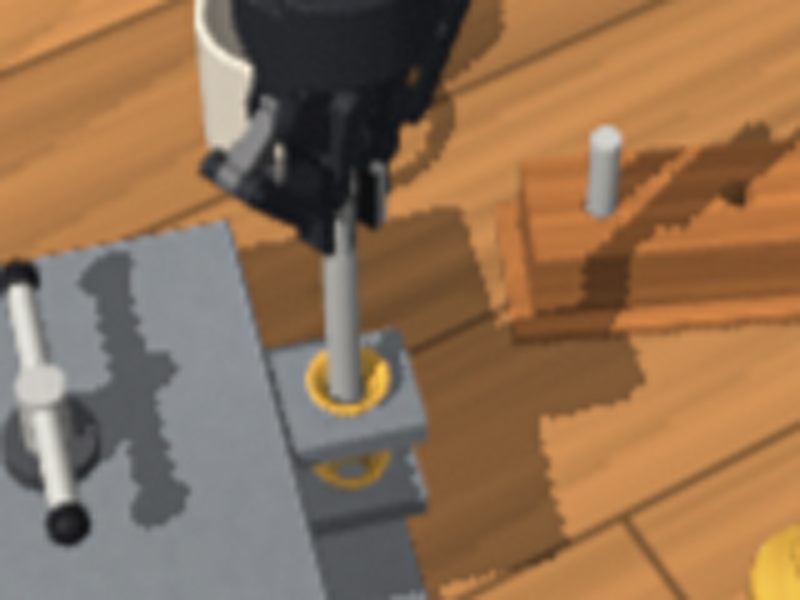

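The rod is in the upper bushing and the lower mouth is straight below. Force is at noise level. Continuing into the lower bushing.

Call:
arm_command:
  deltas:
    - {"dx": 0.0, "dy": 0.0, "dz": 0.2, "roll": 0.0, "grip": 5.0}
    - {"dx": 0.0, "dy": 0.0, "dz": 0.2, "roll": 0.0, "grip": 5.0}
    - {"dx": 0.0, "dy": 0.0, "dz": 0.2, "roll": 0.0, "grip": 5.0}
    - {"dx": 0.0, "dy": 0.0, "dz": 0.2, "roll": 0.0, "grip": 5.0}
    - {"dx": 0.0, "dy": 0.0, "dz": 0.2, "roll": 0.0, "grip": 5.0}
    - {"dx": 0.0, "dy": 0.0, "dz": 0.0, "roll": 0.0, "grip": 5.0}

```text
t: 10.22
ee_pos: [0.6098, -0.037, 0.2109]
orientation: [-3.089, -0.57, 0.002]
wrist_force: [-0.0, 0.7, -1.8]
grip_width: 0.0125
```

```bash
python3 -c "from h import *; to(.6098,-.0371,.168); print(bot.observe()['ft_torque'])"
```

```text
t 10.22 tcp [ 0.6098 -0.037   0.2109] units [1.000e-03 3.000e-03 1.431e+00] F [-0.   0.7 -1.8] w 0.012503620136585559 zaxis [-1.2e-03  3.0e-04 -1.0e+00]
[-0.05179433  0.00477424  0.02930041]
```

Call:
arm_command:
  deltas:
    - {"dx": 0.0, "dy": 0.0, "dz": 0.2, "roll": 0.0, "grip": 5.0}
    - {"dx": 0.0, "dy": 0.0, "dz": 0.25, "roll": 0.0, "grip": 5.0}
    - {"dx": 0.0, "dy": 0.0, "dz": 0.25, "roll": 0.0, "grip": 5.0}
    - {"dx": 0.0, "dy": 0.0, "dz": 0.25, "roll": 0.0, "grip": 5.0}
    - {"dx": 0.0, "dy": 0.0, "dz": 0.25, "roll": 0.0, "grip": 5.0}
    - {"dx": 0.0, "dy": 0.0, "dz": 0.2, "roll": 0.0, "grip": 5.0}
    - {"dx": 0.0, "dy": 0.0, "dz": 0.0, "roll": 0.0, "grip": 5.0}
    - {"dx": 0.0, "dy": 0.0, "dz": 0.0, "roll": 0.0, "grip": 5.0}
    - {"dx": 0.0, "dy": 0.0, "dz": 0.0, "roll": 0.0, "grip": 5.0}

```text
t: 11.35
ee_pos: [0.6104, -0.0372, 0.1702]
orientation: [3.089, 0.57, 0.001]
wrist_force: [-0.1, -0.5, -2.9]
grip_width: 0.0126
```

```bash
python3 - <<'E'
from h import *
to(.6098,-.0371,.168); print(bot.observe()['ft_torque'])
d=grab('scene','s4'); cv2.imwrite('pics/s4c.png',cv2.resize(d['color'][240:360,225:385],(800,600),interpolation=cv2.INTER_CUBIC))
for z in(.01,.025,.04,.08,.137,.17,.205): print(z,((np.array(proj(d,[.6098,-.0371,z]))-[225,240]+.5)*5).round(1))
E
```

```text
t 11.35 tcp [ 0.6104 -0.0372  0.1702] units [-0.019 -0.012  0.074] F [-0.1 -0.5 -2.9] w 0.012622467658823293 zaxis [ 7.e-04 -1.e-04 -1.e+00]
[ 0.00250595 -0.00778602 -0.00968817]
0.01 [353.5 488.4]
0.025 [352.8 470.9]
0.04 [352.2 453.1]
0.08 [350.5 403.9]
0.137 [347.9 329.6]
0.17 [346.3 284.1]
0.205 [344.5 233.8]
```

View pics/s4c.png

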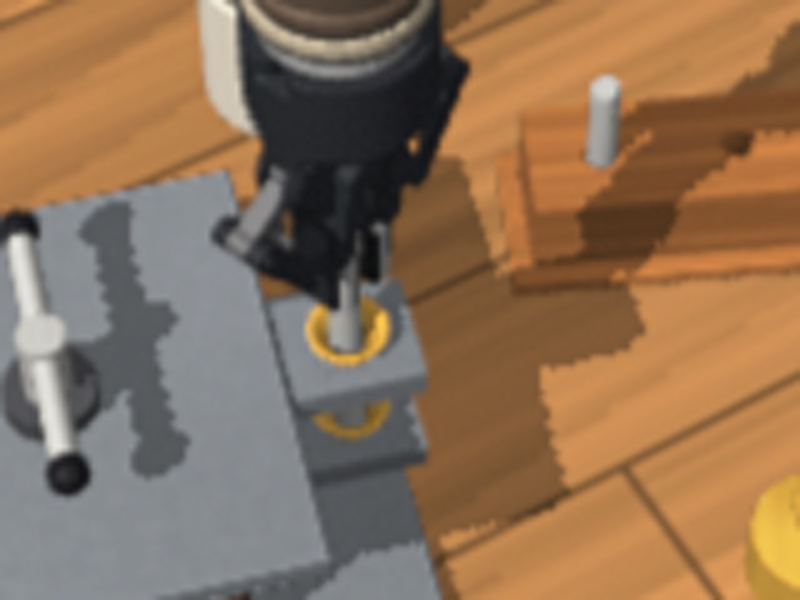

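The rod shows through both mouths and the vertical force is just its weight. The nose is at about 27 mm. I'll go 3 mm lower so the groove clears even if the lower bushing is at its lowest possible height, then settle and compare the bystanders with the start picture.

Call:
arm_command:
  deltas:
    - {"dx": -0.02, "dy": -0.01, "dz": 0.1, "roll": 0.0, "grip": 5.0}
    - {"dx": 0.0, "dy": 0.0, "dz": 0.0, "roll": 0.0, "grip": 5.0}
    - {"dx": 0.0, "dy": 0.0, "dz": 0.0, "roll": 0.0, "grip": 5.0}
    - {"dx": 0.0, "dy": 0.0, "dz": 0.0, "roll": 0.0, "grip": 5.0}

```text
t: 11.9
ee_pos: [0.6096, -0.037, 0.1668]
orientation: [-3.089, -0.57, -0.0]
wrist_force: [1.0, 0.8, -2.3]
grip_width: 0.0125
```

```bash
python3 - <<'E'
from h import *
to(.6098,-.0371,.168)
d=grab('scene','s5')['color'];a=cv2.imread('pics/scene0.png')
r=cv2.absdiff(a,d).max(2)
for n,(x,y,w,h) in dict(weight=(370,330,36,36),jar=(422,280,40,45),folder=(455,248,55,26),book=(420,172,72,66),brush=(322,166,52,52),driver=(104,262,48,58),stub=(339,252,14,22),short=(394,238,16,32),handle=(222,280,24,60)).items():
    print(n,(r[y:y+h,x:x+w]>40).sum())
E
```

```text
t 11.9 tcp [ 0.6096 -0.037   0.1668] units [ 0.005  0.005 -0.041] F [ 1.   0.8 -2.3] w 0.012476028174044983 zaxis [ 2.e-04  2.e-04 -1.e+00]
weight 0
jar 0
folder 0
book 630
brush 300
driver 0
stub 15
short 154
handle 0
```

The short rod, book and brush regions changed, possibly from arm shadow or occlusion. One look to check.

```bash
python3 - <<'E'
import cv2
a=cv2.imread('pics/scene0.png')[150:300,315:515];b=cv2.imread('pics/s5.png')[150:300,315:515]
cv2.imwrite('pics/cmp.png',cv2.resize(cv2.hconcat([a,b]),(800,300),interpolation=cv2.INTER_CUBIC))
E
```

```text
(no output)
```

View pics/cmp.png

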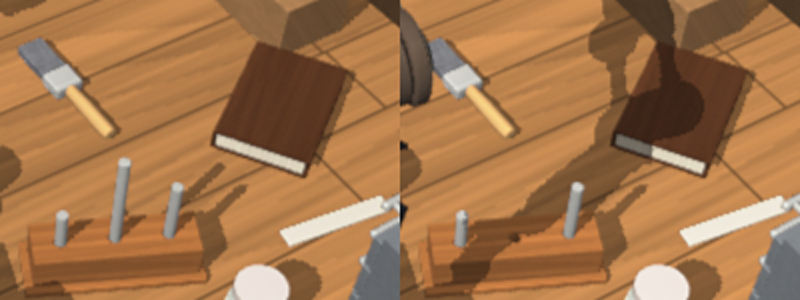

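The changes are only the arm's shadow and occlusion, plus the long rod now missing from its socket. The other two rods, the book and the brush are where they were. Handing in.

```bash
python3 -c "
from h import *
print(bot.finish_job()); to(.6098,-.0371,.168)"
```

```text
the job is handed in; nothing more can be done
None
the job is handed in; nothing more can be done
```

The longest rod now spans both bushings of the press, nose down, and the gripper is holding it still there. I handed the job in at about 12 s; no verdict came back.

**Last checks**
- **Nose height:** the nose is at about 24 mm, worked out from the gripper height, which leaves about 14 mm above the base plate.
- **Groove:** its upper edge is at about 39 mm. I measured the underside of the lower bushing at about 58 mm, and even the lowest height it could have (47 mm) leaves the groove clear.
- **Grip and force:** the gripper stayed closed on the rod at 12.5 mm, and the only real force on the wrist was about 2 N, the rod's weight. The fingertips are about 30 mm above the upper bushing's mouth.
- **Rest of the table:** in the before-and-after pictures, the differences at the book, brush and short rod turned out to be arm shadow or the view being blocked. The other two rods are still in the stand. I did not check the mug.

**What I could not see:** the platen and crosshead hide the nose and groove below the lower bushing. Their final position comes from the gripper height and the nose height I saw just before insertion, which agreed to about 1 mm. In one picture during insertion the rod sat about 1.5 mm off centre in the upper mouth, with no contact force to match.

My first move command was refused at validation; I resent it with every field filled in, and nothing had moved.

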